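Seat the filter cell on the copy lamp and hold it home

ROBOT

A 7-joint arm with a two-finger parallel gripper is mounted at the origin on the work surface. World frame = base frame: x ahead of the robot, y to its left, z up, the work surface at z = 0. Lengths are in m, angles in rad, forces in N, time in s.
With the tool pointing down it reaches from about 0.375 to 0.925 m from the base axis. Payload 3.1 kg.
Tool frame: the origin (TCP) lies at the very end of the fingers, on their centre line; the grasp point (between the pads) lies 19 mm behind it (bot.tcp_to_grasp is the distance from the TCP to the grasp point, in m); z points along the fingers, y is the direction in which the jaws open and shut (so a half turn about z gives the same grasp; the last joint's range is limited). The gripper opens to 85 mm and grips with 20 to 120 N. Pads are 22 mm wide; open, the fingers measure 114 mm over their backs; the gripper's body (76 mm by 85 mm) begins 54 mm behind the grasp point. The pads swing forward as they close: fully open they stand 13 mm farther back than shut.
Start: joints at [-1.377, 0.383, 0.044, 1.598, -0.018, 1.161, -0.05], TCP at [0.187, 0.623, 0.231] pointing down, gripper open.
Joint ranges: [-2.61, 2.61], [-0.41, 2.15], [-1.48, 1.57], [0, 2.5], [-1.57, 4.71], [0.05, 1.97], [-2.85, 2.85]. Speed limits (rad/s): [2.79, 2.79, 3.14, 3.14, 3.14, 3.14, 3.14].

INTERFACE

Orientations are given as a unit quaternion [x, y, z, w].
In Python, from rig import bot gives the robot as it stands.
- The arm moves only by the tool step_arm, never from a script. Its argument "motion" is a list that holds one entry, the list of rows, each a list of 6 numbers: the shift along the tool's x, y, z in m, then the turn, a rotation vector about the tool's x, y, z in rad. In form: [[[x, y, z, ax, ay, az], ...]]. A call has exactly 8 rows; each row shifts and turns the commanded pose from where the row before left it, along the tool's axes as they then stand; what a row does not reach is not made up. A row lasts 1/12 s, in which the tool goes at most 41.7 mm and 7.16 degrees, less where a joint would pass 70% of its speed; a pose out of reach is approached as far as the arm can. A call with a gripper value outside its range is refused whole. "jaw" is the opening in per cent of the stroke, from 0 (shut) to 100 (fully open), set as the call begins (left out, the last holds). The fingers move at their own pace and stop on an object; "newtons" is the grip in N (left out, the last holds). Time passes only in rows, so rows that do not move let the fingers close, or fill a call up. It gives the time, the measured TCP pose, the force and the opening at its end, in the units of the state.
- bot.state(): the state, without advancing time (a new reading comes with each control period).
- bot.camera(name): name is "side" or "top"; returns a dict with "img" (420x560x3 uint8, red, green, blue), "range_z" (420x560 float32, m along the optical axis (not along the pixel's ray), 0 where there is no reading), "intrinsics" (3x3 intrinsics, pixels), "rvec" (rotation vector, rad) and "tvec" (3), from world to camera coordinates, as OpenCV has them. Camera axes: x right, y down, z forward; pixel columns grow to the right and rows downward; lengths in m; the calibration is good to about 2 mm. A picture is of the moment at which its call begins.
- bot.finish_job(): hands the job in, once; it reports no verdict.
The state is a dict: "time_s": time; "q": joint angles; "joint_vel": joint speeds; "effort": joint torques, N m; "tool_pos": TCP position; "tcp_rot": TCP orientation; "force": force on the tool from outside, world axes, zero at the start; "torque": the same for the moment, N m; "gripper_width": finger opening in m.
Only numpy, scipy, OpenCV 4.12 (cv2) and the standard library are available. Lean on these libraries where they do the work, as an engineer would, in place of code of your own. Each camera call takes 0.05 s, during which the arm holds its last target.

TASK

I am about to photograph a painting and the copy lamp on the bench needs its filter. Pick up the knurled filter cell, set it glass up over the lamp's upright round snout, and turn it with light downward pressure until its hidden keyways drop over the snout's pins; then push it down fully home against the spring. Finish while still holding it in the gripper, pushed home and square, so that I can fasten it, and leave the jar, the tin and the palette knife where they are.

Things in the scene. Friction and masses are not known exactly. Their poses are not given: they have to be found in the camera images.
- cell_center (a point): Centre (on the axis, half-way up) of the loose knurled filter cell: bare metal, round, 58 mm outer diameter, 44 mm tall, about 120 g, standing glass up on the bench at the start (this point then 22 mm above the bench). Best gripped round the outside, about 10 mm above this point, so that the fingertips stay above its lower rim.
- cell: The same cell, origin at the centre of its underside, z up. Glass closes its top, 3 mm below the rim. From below: a bore 41 mm in diameter, 30 mm deep, with three equal keyways in its wall, 120 degrees apart, over its full depth; unseen from above. Where they match the pins is not told: feel for it, 120 degrees of turn always meet a fit.
- snout_top (a point): Centre of the top of the lamp's upright snout (fixed), 94 mm above the bench. The snout is a cylinder 38 mm in diameter (1.5 mm clearance all round in the cell's bore), 34 mm tall, top edge bevelled 4 mm. Fully home, the roof of the bore sits on this point and cell_center is 8 mm below it; on the pins cell_center is 3 mm above it, on the unpressed sprung ring 8 mm above it.
- lamp: Lamp head: grey finned box 110 x 110 x 60 mm fixed on the bench, origin under its centre, the snout in the middle of its flat top. The snout bears three round pins, 4 mm thick, standing 5 mm out, 120 degrees apart, their upper faces 19 mm below snout_top, at an untold angle. Keyways within about 0.15 rad of the pins (0.08 if off-centre) drop past them; otherwise the cell's lower rim lands on the pins.
- flange (a joint): Travel (m) of the sprung steel ring round the snout, 60 mm outer diameter, on which the cell's lower rim bears: 0 = up (its top 14 mm below snout_top), grows as pressed; 0.005 with the cell on the pins, 0.016 with the cell fully home. It pushes up with about 3 N at 0 and 9 N at home (400 N/m) and lifts the cell again if it is let go. Pressing with 6 to 10 N is enough to feel past the pins.
- jar: Bystander: glass jar with steel lid, 68 mm across, 95 mm tall; origin under its centre. Leave alone.
- tin: Bystander: tin 74 mm across, 100 mm tall; origin under its centre. Leave alone.
- knife: Bystander: painter's knife with a wooden handle, about 190 mm long, lying along its own x; origin under its middle. Leave alone.

How it is judged:
By the outcome, as a careful person would: the job done as asked, in the order asked, and still so for the second after the job is handed in, while the arm keeps its last pose, push and grip.
It also fails if it takes over 61 s, if anything falls off the work surface, if the arm or the gripper's body presses on something with over 40 N, if the wrist force passes 120 N, or if a joint passes its speed limit or range.

## Working session

There is one attempt and no reset: what is moved stays moved. The work goes in short steps, Python scripts to look and compute and a tool call to move; the robot and the scene stay as the last step left them, time stands still between calls to the robot, and variables do not carry over. Pictures are saved under pics/ and viewed, and the job is handed in when it is done.

Besides the shell and the picture viewer there is one more tool, called after "Request:" by a JSON object that holds its "method" and its "body", one argument or row to a line. step_arm: Moves the arm, as the interface text tells. Its arguments: {"type":"object","properties":{"motion":{"type":"array","items":{"type":"array","items":{"type":"array","items":{"type":"number"}}}},"jaw":{"type":"number"},"newtons":{"type":"number"}},"required":["motion"]}

```bash
mkdir -p pics; ls
python3 - <<'E'
from rig import bot
import cv2,numpy as np
print(bot.state(), bot.tcp_to_grasp)
for n in("top","side"):
    c=bot.camera(n); cv2.imwrite(f"pics/{n}0.png",c["img"][:,:,::-1]); np.savez(f"{n}0.npz",**c)
    print(n,c["intrinsics"],c["rvec"],c["tvec"])
E
```

```text
pics
{'time_s': 0.0, 'q': array([-1.37685341,  0.38385513,  0.04386648,  1.59955564, -0.01790638,
        1.16117191, -0.04989584]), 'joint_vel': array([ 0.00096087,  0.00192616,  0.00091288, -0.00201753, -0.00055589,
        0.000211  , -0.0020223 ]), 'effort': array([ 1.33058948e-04, -4.33452165e+01,  1.02486949e+00, -2.49513692e+01,
        1.06616918e-02,  1.12748577e-02, -3.39664084e-06]), 'tool_pos': array([0.18671078, 0.62164191, 0.22988314]), 'tcp_rot': array([ 1.45329090e-01,  9.89382519e-01, -1.29332542e-03, -1.15887511e-04]), 'force': array([ 0.50285936, -0.69884336, -0.43509348]), 'torque': array([-0.06308011, -0.00485674, -0.02655137]), 'gripper_width': 0.08548753022970397} 0.0187
top [[516.5402784    0.         282.17944022]
 [  0.         516.5402784  197.48275426]
 [  0.           0.           1.        ]] [ 2.16810268 -2.20286553  0.04947918] [0.08535989 0.62396686 0.97600791]
side [[422.30754794   0.         280.85154247]
 [  0.         422.30754794 208.25336175]
 [  0.           0.           1.        ]] [ 2.40781075 -0.20067354  0.09181545] [-0.61747283  0.18531898  0.79907905]
```

View pics/top0.png

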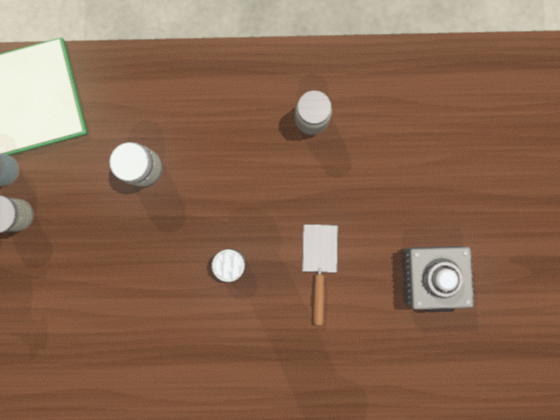

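View pics/side0.png

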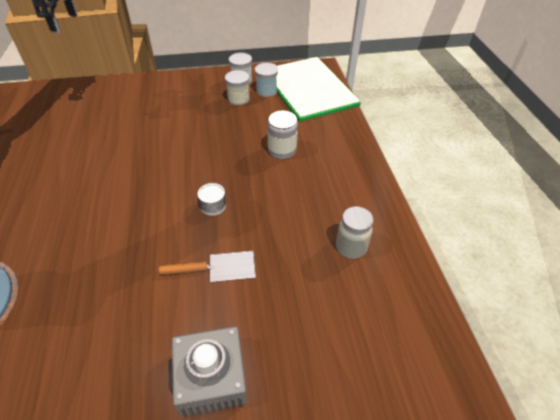

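The top view shows the cell at about (228,266), the lamp snout at about (446,279), the knife at (320,270), and the jar and tin at (313,112) and (133,163). The side view shows the cell at (212,199) and the snout at (206,358). Next I'll measure the cell and snout.

```bash
cat > h.py <<'E'
import numpy as np,cv2
def load(n): return dict(np.load(n))
def cast(c,u,v,z):
    R=cv2.Rodrigues(c["rvec"])[0];t=c["tvec"].reshape(3)
    o=-R.T@t; d=R.T@np.linalg.inv(c["intrinsics"])@np.array([u,v,1.])
    return o+d*(z-o[2])/d[2]
def proj(c,p):
    return cv2.projectPoints(np.array(p,float).reshape(-1,1,3),c["rvec"],c["tvec"],c["intrinsics"],None)[0].reshape(-1,2)
def cloud(c):
    Z=c["range_z"];v,u=np.indices(Z.shape);K=c["intrinsics"]
    P=np.stack([(u-K[0,2])/K[0,0]*Z,(v-K[1,2])/K[1,1]*Z,Z],-1)
    R=cv2.Rodrigues(c["rvec"])[0];W=(P-c["tvec"].reshape(3))@R
    W[Z==0]=np.nan
    return W
E
python3 - <<'E'
from h import *
for n,a,b in(("top",(228,266),(446,279)),("side",(212,191),(206,352))):
    c=load(n+"0.npz")
    print(n,cast(c,*a,.044),cast(c,*b,.094))
    W=cloud(c)
    for (u,v),zc,zr in((a,.044,(.034,.06)),(b,.094,(.086,.104))):
        s=np.s_[v-40:v+40,max(0,u-40):u+40]; w=W[s].reshape(-1,3)
        m=(w[:,2]>zr[0])&(w[:,2]<zr[1]); w=w[m]
        print(m.sum(),np.median(w,0),w.min(0),w.max(0),(w.min(0)+w.max(0))/2)
    im=c["img"][:,:,::-1]
    f=[cv2.resize(im[v-40:v+40,u-40:u+40],(400,400),interpolation=cv2.INTER_CUBIC) for u,v in(a,b)]
    cv2.imwrite(f"pics/{n}_crop.png",np.hstack(f))
    print('knife tip etc',)
E
```

```text
top [0.4974338  0.17813119 0.044     ] [ 0.4727807  -0.21096927  0.094     ]
802 [0.49919546 0.17802004 0.04245921] [0.46908754 0.14805937 0.03409431] [0.52891437 0.20623945 0.04988891] [0.49900096 0.17714941 0.04199161]
379 [ 0.47271192 -0.21179283  0.09502299] [ 0.45286589 -0.23090742  0.08615054] [ 0.49030761 -0.19419214  0.09986498] [ 0.47158675 -0.21254978  0.09300776]
knife tip etc
side [0.50101523 0.18295082 0.044     ] [ 0.47268854 -0.20963122  0.094     ]
470 [0.49711212 0.17632972 0.04116597] [0.46722406 0.1475339  0.03407459] [0.52669087 0.20784562 0.04658321] [0.49695747 0.17768976 0.0403289 ]
479 [ 0.46963706 -0.2147849   0.09352636] [ 0.45065233 -0.23135824  0.08609879] [ 0.48752751 -0.19453566  0.09729382] [ 0.46908992 -0.21294695  0.09169631]
knife tip etc
```

View pics/top_crop.png

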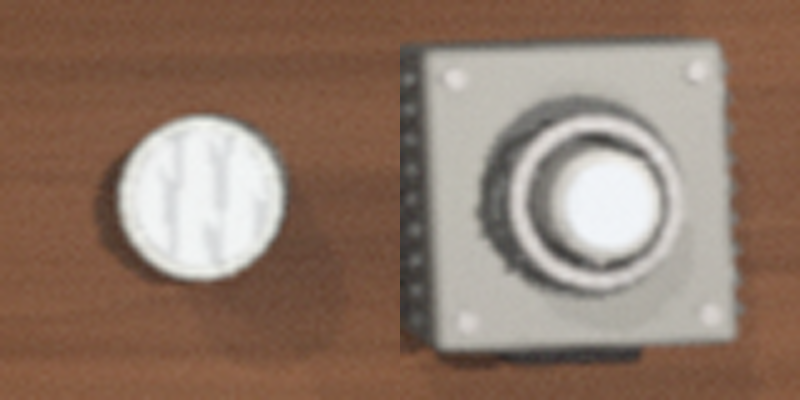

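View pics/side_crop.png

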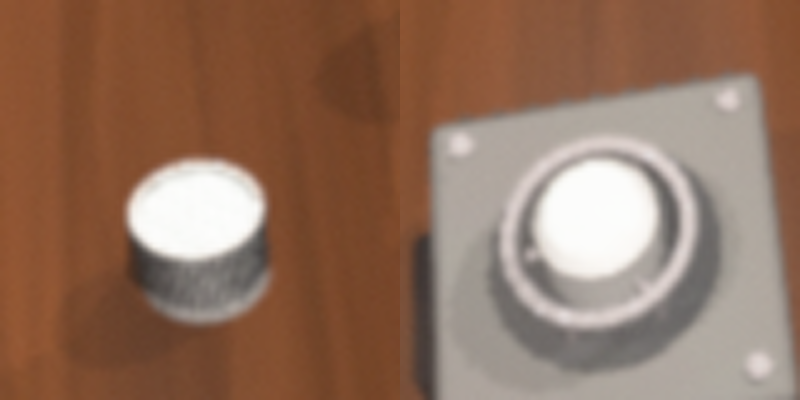

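The crops show a clear rim circle on the cell, the bright 30 mm flat top of the snout, and the steel ring below it. I'll fit ellipses to these.

Run:
```python
from h import *
for n,a,b in(("top",(228,266),(446,279)),("side",(212,191),(206,352))):
    c=load(n+"0.npz")
    for nm,(u,v),z,th in(("cell",a,.044,None),("snout",b,.094,225)):
        x0,y0=max(0,u-25),v-25
        g=c["img"][y0:v+25,x0:u+25]
        g=cv2.resize(g,None,fx=8,fy=8,interpolation=cv2.INTER_CUBIC)
        gray=g.min(2)
        t=th or 145
        for tt in ((130,150,170) if th is None else (215,228,240)):
            m=(gray>tt).astype(np.uint8)
            cs=cv2.findContours(m,cv2.RETR_EXTERNAL,cv2.CHAIN_APPROX_NONE)[0]
            k=max(cs,key=cv2.contourArea); k=cv2.convexHull(k)
            e=cv2.fitEllipse(k); cx,cy=(np.array(e[0])+.5)/8-.5+[x0,y0]
            print(n,nm,tt,cx,cy,np.array(e[1])/8,cast(c,cx,cy,z).round(4))
    # reference diameters in px
    print([np.ptp(proj(c,[[p[0]+r*np.cos(t),p[1]+r*np.sin(t),p[2]] for t in np.arange(0,6.28,.05)]),axis=0) for p,r in(((.498,.178,.044),.029),((.472,-.212,.094),.015))])
    W=cloud(c); print("table z",np.nanmedian(W[300:400,100:180,2]))
```

```text
top cell 130 227.8862762451172 265.0694122314453 [32.70295334 33.3734436 ] [0.4992 0.1783 0.044 ]
top cell 150 227.86903190612793 265.0947780609131 [32.27510452 32.80292892] [0.4991 0.1784 0.044 ]
top cell 170 227.86004447937012 265.09351348876953 [31.88221931 32.2756424 ] [0.4991 0.1784 0.044 ]
top snout 215 447.5979518890381 279.17925453186035 [18.11091805 18.69377708] [ 0.4724 -0.2138  0.094 ]
top snout 228 447.6853847503662 279.29184913635254 [16.91135216 17.42416382] [ 0.4722 -0.2139  0.094 ]
top snout 240 447.23620414733887 284.4952926635742 [5.14758158 5.86438894] [ 0.4632 -0.2128  0.094 ]
[array([31.05190147, 31.27958808]), array([17.1557563 , 17.20989278])]
table z 0.0009360194767177501
side cell 130 210.78977584838867 192.82147216796875 [21.00829315 27.60218239] [0.498  0.1777 0.044 ]
side cell 150 210.76164054870605 192.71356010437012 [20.17747498 27.25352287] [0.498  0.1781 0.044 ]
side cell 170 210.74508094787598 192.69223594665527 [19.57040215 26.75078964] [0.4979 0.1781 0.044 ]
side snout 215 204.85090827941895 355.31848526000977 [21.85284996 23.89465523] [ 0.4707 -0.2146  0.094 ]
side snout 228 204.8959732055664 355.23474884033203 [21.26888847 22.86970901] [ 0.4708 -0.2145  0.094 ]
side snout 240 204.99205017089844 354.8966369628906 [20.38693619 20.51028824] [ 0.4709 -0.214   0.094 ]
[array([26.17394102, 18.77510611]), array([19.73459459, 19.09748626])]
table z 0.0003400324192407903
```

```bash
cat >> h.py <<'E'
from scipy.spatial.transform import Rotation as Ro
def plan(st,p,yaw_jaw_deg,n,dec=3):
    """rows from measured pose to point p, tool straight down, jaw (tool y) at world angle"""
    R=Ro.from_quat(st["tcp_rot"]); a=np.radians(yaw_jaw_deg)
    y=np.array([np.cos(a),np.sin(a),0]); z=np.array([0,0,-1.]); T=Ro.from_matrix(np.stack([np.cross(y,z),y,z],1))
    rv=(R.inv()*T).as_rotvec()
    T2=Ro.from_matrix(-np.stack([np.cross(y,z),y,-z],1)) 
    d=np.array(p)-st["tool_pos"]; rows=[]
    step=(rv/n).round(3); cur=R; pos=np.array(st["tool_pos"],float)
    for i in range(n):
        s=cur.inv().apply((np.array(p)-pos)/(n-i)).round(dec)
        pos=pos+cur.apply(s); cur=cur*Ro.from_rotvec(step)
        rows.append(list(s)+list(step))
    print("rv total",rv.round(4),"end",pos)
    for r in rows: print([float(x) for x in np.round(r,4)])
def show(st):
    R=Ro.from_quat(st["tcp_rot"]).as_matrix()
    print("t",st["time_s"],"pos",np.round(st["tool_pos"],4),"q",np.round(st["q"],3),"F",np.round(st["force"],2),"T",np.round(st["torque"],3),"w",round(st["gripper_width"],4),"jaw deg",np.degrees(np.arctan2(R[1,1],R[0,1])).round(2),"z",R[:,2].round(4))
E
python3 - <<'E'
from h import *; from rig import bot
c=load("top0.npz"); print(cast(c,313,108,.097),cast(c,131,161,.1),cast(c,320,248,.0),cast(c,319,322,.01))
s=bot.state(); show(s); plan(s,(.4985,.178,.12),19.65,16)
E
```

```text
[0.78024772 0.01677088 0.097     ] [0.69002039 0.34285444 0.1       ] [0.52652315 0.00347912 0.        ] [0.38591057 0.0087676  0.01      ]
t 0.1 pos [0.1867 0.6217 0.23  ] q [-1.377  0.384  0.044  1.599 -0.018  1.161 -0.05 ] F [ 0.16 -0.17  0.44] T [ 0.022 -0.006  0.014] w 0.0854 jaw deg 73.29 z [-6.0e-04 -2.4e-03 -1.0e+00]
rv total [-0.0022  0.0013  0.9362] end [0.498621   0.17835169 0.119868  ]
[-0.027, -0.021, 0.007, -0.0, 0.0, 0.059]
[-0.028, -0.019, 0.007, -0.0, 0.0, 0.059]
[-0.029, -0.018, 0.007, -0.0, 0.0, 0.059]
[-0.03, -0.016, 0.007, -0.0, 0.0, 0.059]
[-0.031, -0.014, 0.007, -0.0, 0.0, 0.059]
[-0.031, -0.012, 0.007, -0.0, 0.0, 0.059]
[-0.032, -0.01, 0.007, -0.0, 0.0, 0.059]
[-0.033, -0.009, 0.007, -0.0, 0.0, 0.059]
[-0.033, -0.007, 0.007, -0.0, 0.0, 0.059]
[-0.034, -0.005, 0.007, -0.0, 0.0, 0.059]
[-0.034, -0.002, 0.007, -0.0, 0.0, 0.059]
[-0.034, -0.001, 0.007, -0.0, 0.0, 0.059]
[-0.034, 0.001, 0.007, -0.0, 0.0, 0.059]
[-0.033, 0.004, 0.007, -0.0, 0.0, 0.059]
[-0.033, 0.005, 0.006, -0.0, 0.0, 0.059]
[-0.033, 0.008, 0.007, -0.0, 0.0, 0.059]
```

Request:
{"method": "step_arm", "body": {
  "motion": [
    [[-0.027,-0.021,0.005,0,0,0.059],[-0.028,-0.019,0.005,0,0,0.059],[-0.029,-0.018,0.005,0,0,0.059],[-0.03,-0.016,0.005,0,0,0.059],[-0.031,-0.014,0.005,0,0,0.059],[-0.031,-0.012,0.005,0,0,0.059],[-0.032,-0.01,0.005,0,0,0.059],[-0.033,-0.009,0.005,0,0,0.059]]
  ],
  "jaw": 100
}}

```text
time_s: 0.77
tool_pos: [0.3437, 0.3993, 0.1907]
tcp_rot: [0.374, 0.927, -0.0, -0.0]
force: [-0.0, 0.7, 0.3]
gripper_width: 0.0855
```

Request:
{"method": "step_arm", "body": {
  "motion": [
    [[-0.033,-0.007,0.005,0,0,0.059],[-0.034,-0.005,0.005,0,0,0.059],[-0.034,-0.002,0.005,0,0,0.059],[-0.034,-0.001,0.005,0,0,0.059],[-0.034,0.001,0.005,0,0,0.059],[-0.033,0.004,0.005,0,0,0.059],[-0.033,0.005,0.005,0,0,0.059],[-0.033,0.008,0.005,0,0,0.05]]
  ]
}}

```text
time_s: 1.43
tool_pos: [0.499, 0.1779, 0.1507]
tcp_rot: [0.577, 0.817, -0.0, -0.0]
force: [0.8, 0.8, -0.4]
gripper_width: 0.0856
```

Run:
```python
from h import *; from rig import bot
s=bot.state(); show(s); plan(s,(.4985,.178,.05),19.65,8)
```

```text
t 1.4333 pos [0.499  0.1779 0.1507] q [-0.819  0.264  0.454  1.978 -0.143  0.931  0.049] F [ 0.77  0.81 -0.42] T [ 0.048 -0.023 -0.038] w 0.0856 jaw deg 19.57 z [-9.e-04 -1.e-04 -1.e+00]
rv total [-0.0008 -0.0002 -0.0014] end [0.49888484 0.17791443 0.0497244 ]
[0.0, -0.0, 0.013, -0.0, -0.0, -0.0]
[0.0, -0.0, 0.013, -0.0, -0.0, -0.0]
[0.0, -0.0, 0.012, -0.0, -0.0, -0.0]
[0.0, -0.0, 0.013, -0.0, -0.0, -0.0]
[0.0, -0.0, 0.012, -0.0, -0.0, -0.0]
[0.0, -0.0, 0.013, -0.0, -0.0, -0.0]
[0.0, -0.0, 0.012, -0.0, -0.0, -0.0]
[0.0, -0.0, 0.013, -0.0, -0.0, -0.0]
```

Request:
{"method": "step_arm", "body": {
  "motion": [
    [[0,0,0.0125,0,0,0],[0,0,0.0125,0,0,0],[0,0,0.0125,0,0,0],[0,0,0.0125,0,0,0],[0,0,0.0125,0,0,0],[0,0,0.0125,0,0,0],[0,0,0.0125,0,0,0],[0,0,0.0125,0,0,0]]
  ]
}}

```text
time_s: 2.1
tool_pos: [0.4987, 0.1797, 0.05]
tcp_rot: [0.575, 0.818, -0.0, -0.0]
force: [0.1, 0.8, 0.6]
gripper_width: 0.0853
```

Request:
{"method": "step_arm", "body": {
  "motion": [
    [[0,0,0.008,0,0,0],[0,0,0.008,0,0,0],[0,0,0.007,0,0,0],[0,0,0.006,0,0,0],[0,0,0.004,0,0,0],[0,0,0.0035,0,0,0],[0,0,0,0,0,0],[0,0,0,0,0,0]]
  ]
}}

```text
time_s: 2.77
tool_pos: [0.499, 0.1795, 0.0148]
tcp_rot: [0.576, 0.818, 0.0, 0.0]
force: [-0.6, -0.6, -0.5]
gripper_width: 0.0854
```

Run:
```python
from h import *; from rig import bot
s=bot.state(); show(s)
c=bot.camera("side"); t=bot.camera("top")
f=[cv2.resize(x["img"][v-60:v+60,u-60:u+60,::-1],(400,400),interpolation=cv2.INTER_CUBIC) for x,u,v in((t,228,266),(c,212,191))]
cv2.imwrite("pics/pre.png",np.hstack(f))
```

```text
t 2.7667 pos [0.499  0.1795 0.0148] q [-0.742  0.489  0.373  2.038 -0.282  0.663  0.16 ] F [-0.57 -0.57 -0.52] T [-0.014  0.    -0.006] w 0.0854 jaw deg 19.71 z [ 2.e-04  1.e-04 -1.e+00]
```

View pics/pre.png

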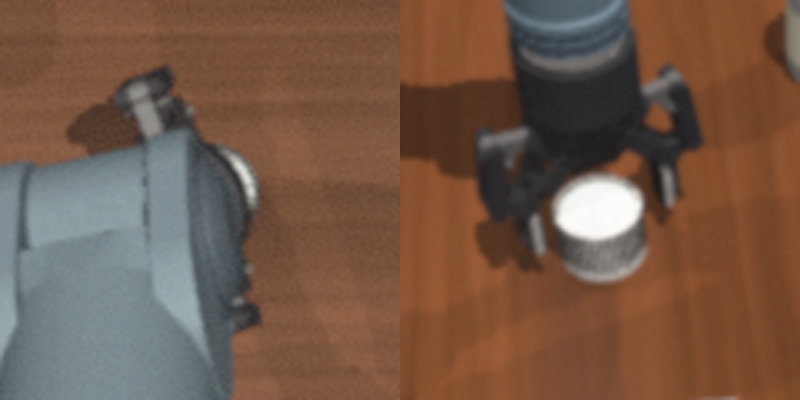

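The side crop shows the fingers straddling the cell evenly, with tips at about (540,245) and (668,200) and the cell at (600,225). I'll shift the tool 1.5 mm across and close it.

Request:
{"method": "step_arm", "body": {
  "motion": [
    [[-0.0015,0,0.001,0,0,0],[0,0,0,0,0,0],[0,0,0,0,0,0],[0,0,0,0,0,0],[0,0,0,0,0,0],[0,0,0,0,0,0],[0,0,0,0,0,0],[0,0,0,0,0,0]]
  ]
}}

```text
time_s: 3.53
tool_pos: [0.4994, 0.1781, 0.0138]
tcp_rot: [0.576, 0.818, -0.0, -0.0]
force: [0.5, -0.1, 0.0]
gripper_width: 0.0855
```

Request:
{"method": "step_arm", "body": {
  "motion": [
    [[0,0,0,0,0,0],[0,0,0,0,0,0],[0,0,0,0,0,0],[0,0,0,0,0,0],[0,0,0,0,0,0],[0,0,0,0,0,0],[0,0,0,0,0,0],[0,0,0,0,0,0]]
  ],
  "jaw": 0,
  "newtons": 60
}}

```text
time_s: 4.2
tool_pos: [0.5, 0.1782, 0.0143]
tcp_rot: [0.576, 0.818, 0.0, 0.0]
force: [-0.0, -0.8, 6.1]
gripper_width: 0.0565
```

Request:
{"method": "step_arm", "body": {
  "motion": [
    [[0,0,0,0,0,0],[0,0,0,0,0,0],[0,0,0,0,0,0],[0,0,0,0,0,0],[0,0,-0.005,0,0,0],[0,0,-0.015,0,0,0],[0,0,-0.03,0,0,0],[0,0,-0.03,0,0,0]]
  ]
}}

```text
time_s: 4.87
tool_pos: [0.4969, 0.177, 0.0927]
tcp_rot: [0.576, 0.818, -0.003, -0.001]
force: [1.2, 0.5, -0.6]
gripper_width: 0.0566
```

Run:
```python
from h import *; from rig import bot
s=bot.state(); show(s)
c=bot.camera("side"); 
cv2.imwrite("pics/lift.png",cv2.resize(c["img"][90:240,110:310,::-1],(800,600),interpolation=cv2.INTER_CUBIC)); np.savez("lift.npz",**c)
```

```text
t 4.8667 pos [0.4969 0.177  0.0927] q [-0.795  0.353  0.433  2.015 -0.199  0.819  0.096] F [ 1.24  0.5  -0.56] T [ 0.05  -0.05   0.009] w 0.0566 jaw deg 19.72 z [-0.0049 -0.0031 -1.    ]
```

View pics/lift.png

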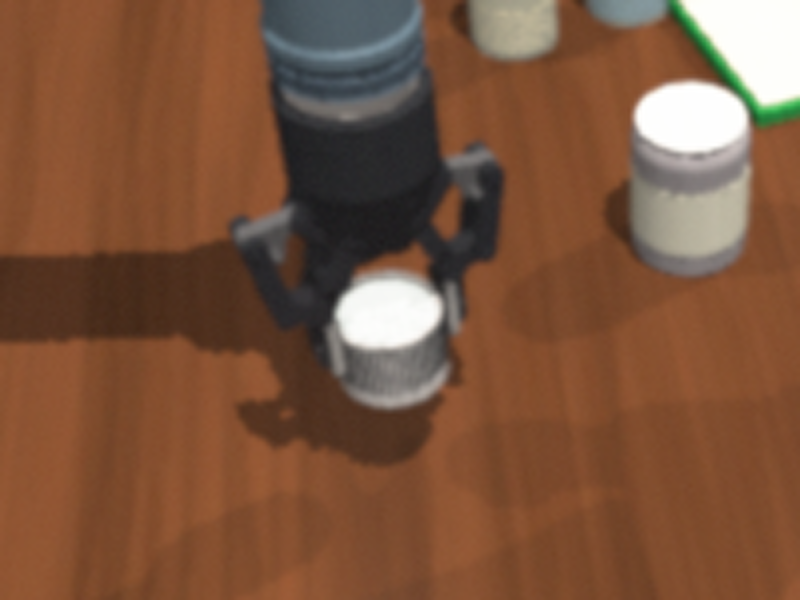

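The cell is gripped, square and lifted (centre at about (390,340) in the crop). Next I'll carry it over the lamp.

Request:
{"method": "step_arm", "body": {
  "motion": [
    [[-0.01,-0.004,-0.008,0,0,0],[-0.02,-0.009,-0.008,0,0,0],[-0.025,-0.011,-0.008,0,0,0],[-0.025,-0.011,-0.008,0,0,0],[-0.025,-0.011,-0.008,0,0,0],[-0.025,-0.011,-0.008,0,0,0],[-0.025,-0.011,-0.005,0,0,0],[-0.025,-0.011,0,0,0,0]]
  ]
}}

```text
time_s: 5.58
tool_pos: [0.4845, -0.0202, 0.1466]
tcp_rot: [0.576, 0.818, -0.0, -0.0]
force: [0.7, -1.3, -1.3]
gripper_width: 0.0567
```

Request:
{"method": "step_arm", "body": {
  "motion": [
    [[-0.025,-0.011,0,0,0,0],[-0.025,-0.011,0,0,0,0],[-0.025,-0.011,0,0,0,0],[-0.025,-0.011,0,0,0,0],[-0.025,-0.011,0,0,0,0],[-0.025,-0.011,0,0,0,0],[-0.02,-0.0085,0,0,0,0],[-0.0097,-0.0043,0,0,0,0]]
  ]
}}

```text
time_s: 6.25
tool_pos: [0.4691, -0.218, 0.1457]
tcp_rot: [0.578, 0.816, -0.002, -0.001]
force: [-0.3, -0.9, -0.8]
gripper_width: 0.0566
```

Run:
```python
from h import *; from rig import bot
s=bot.state(); show(s); plan(s,(.4715,-.214,.145),19.65,1,4)
c=bot.camera("side"); np.savez("over.npz",**c)
u,v=proj(c,[.4715,-.214,.15])[0].astype(int);print(u,v)
cv2.imwrite("pics/over.png",cv2.resize(c["img"][v-75:v+75,u-100:u+100,::-1],(800,600),interpolation=cv2.INTER_CUBIC))
```

```text
t 6.25 pos [ 0.4691 -0.218   0.1457] q [-0.242  0.276  0.679  2.017 -0.213  0.921  0.888] F [-0.34 -0.89 -0.79] T [-0.041  0.015  0.004] w 0.0566 jaw deg 19.4 z [-0.0031 -0.0016 -1.    ]
rv total [-0.0034  0.0005 -0.0043] end [ 0.47148583 -0.21399029  0.14498951]
[0.003, 0.0036, 0.0007, -0.003, 0.0, -0.004]
200 338
```

View pics/over.png

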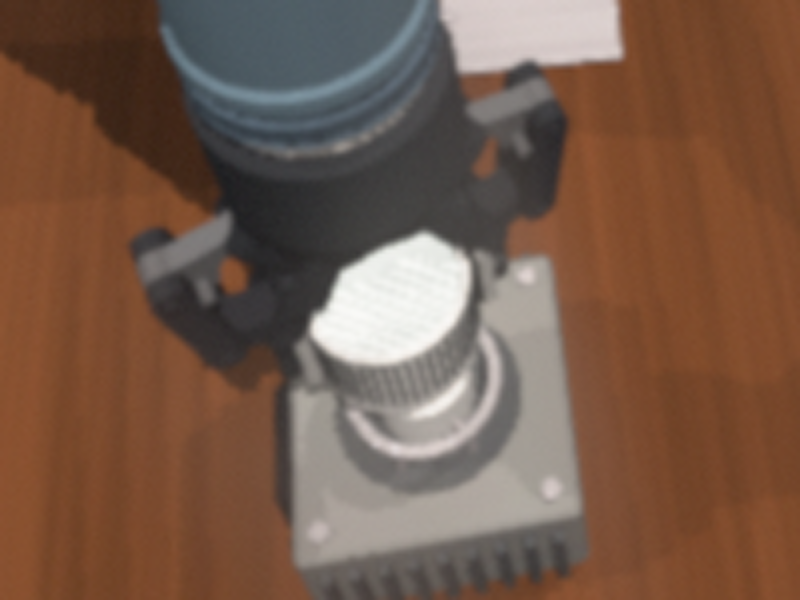

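The cell is over the snout, about 4 mm off in measured position. I'll correct this, lower partway, and let it settle.

Request:
{"method": "step_arm", "body": {
  "motion": [
    [[0.001,0.002,0.005,0,0,0],[0.0015,0.003,0.005,0,0,0],[0,0,0.005,0,0,0],[0,0,0.005,0,0,0],[0,0,0,0,0,0],[0,0,0,0,0,0],[0,0,0,0,0,0],[0,0,0,0,0,0]]
  ]
}}

```text
time_s: 6.97
tool_pos: [0.4763, -0.2097, 0.127]
tcp_rot: [0.575, 0.818, 0.0, 0.0]
force: [0.5, -0.0, -2.3]
gripper_width: 0.0565
```

Run:
```python
from h import *; from rig import bot
s=bot.state(); show(s); plan(s,(.473,-.214,.125),19.4,1,4)
c=bot.camera("side"); t=bot.camera("top")
u,v=200,345
cv2.imwrite("pics/over2.png",np.hstack([cv2.resize(x["img"][v-50:v+50,u-50:u+50,::-1],(400,400),interpolation=cv2.INTER_CUBIC) for x,u,v in((c,200,345),(t,446,279))]))
```

```text
t 6.9667 pos [ 0.4763 -0.2097  0.127 ] q [-0.238  0.311  0.659  2.024 -0.245  0.883  0.899] F [ 0.47 -0.04 -2.29] T [ 0.014 -0.025  0.004] w 0.0565 jaw deg 19.73 z [ 6.e-04 -1.e-04 -1.e+00]
rv total [0.0005 0.0003 0.0058] end [ 0.47297038 -0.21399803  0.12502313]
[-0.0029, -0.0046, 0.002, 0.0, 0.0, 0.006]
```

View pics/over2.png

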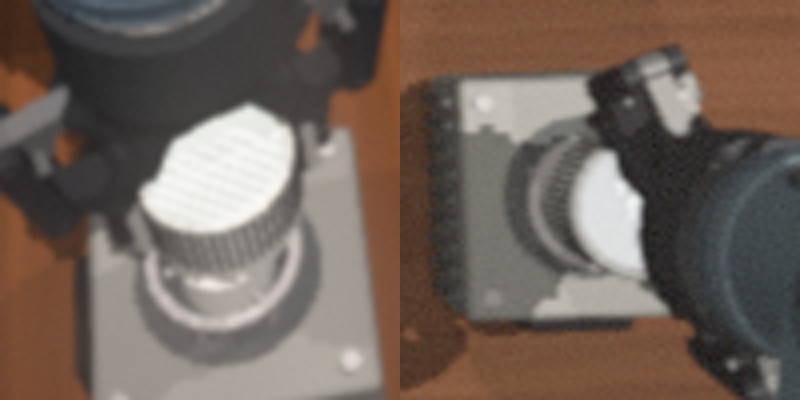

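Request:
{"method": "step_arm", "body": {
  "motion": [
    [[-0.003,-0.0046,0.003,0,0,0],[0,0,0.003,0,0,0],[0,0,0,0,0,0],[0,0,0,0,0,0],[0,0,0,0,0,0],[0,0,0,0,0,0],[0,0,0,0,0,0],[0,0,0,0,0,0]]
  ]
}}

```text
time_s: 7.73
tool_pos: [0.4728, -0.2141, 0.1208]
tcp_rot: [0.576, 0.818, 0.0, 0.0]
force: [-1.1, -0.0, -1.0]
gripper_width: 0.0563
```

Run:
```python
from h import *; from rig import bot
s=bot.state(); show(s)
c=bot.camera("side")
np.savez("over3.npz",**c)
u,v=200,345
cv2.imwrite("pics/over3.png",cv2.resize(c["img"][v-50:v+50,u-50:u+50,::-1],(600,600),interpolation=cv2.INTER_CUBIC))
# project expected outline: cell top rim / bottom rim / snout at TCP axis
x,y,z=s["tool_pos"]; print([ (n,proj(c,p)[0].round(1)) for n,p in (("celltop",(x,y,z+.0297)),("snout",(.473,-.214,.094)))])
```

```text
t 7.7333 pos [ 0.4728 -0.2141  0.1208] q [-0.225  0.319  0.657  2.031 -0.253  0.871  0.916] F [-1.08 -0.04 -1.03] T [-0.027 -0.012  0.024] w 0.0563 jaw deg 19.72 z [ 1.e-04 -0.e+00 -1.e+00]
[('celltop', array([201.5, 338.8])), ('snout', array([206.4, 354.7]))]
```

View pics/over3.png

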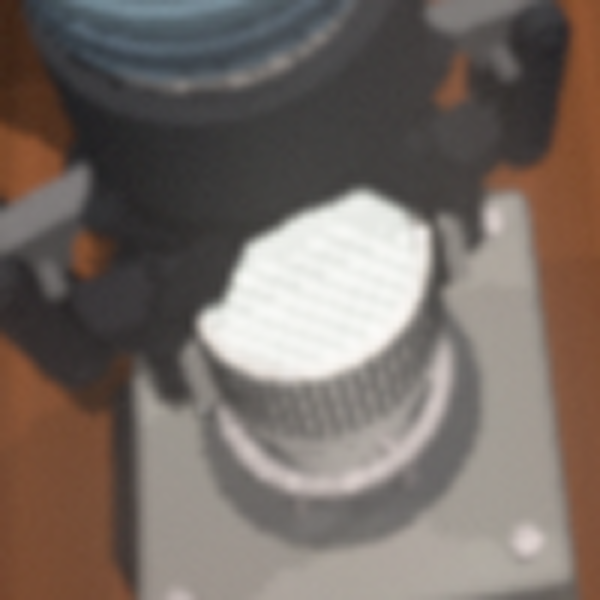

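In the crop the cell looks centred near (316,290) and the ring near (335,400). I'll check this numerically by casting the front rim arc onto its plane and fitting a circle.

```bash
cat >> h.py <<'E'
from scipy.optimize import least_squares
def rimfit(c,p0,z,r,th=165,arc=(-200,20),s=8,half=32,dbg=None):
    u,v=proj(c,[p0[0],p0[1],z])[0]; x0,y0=int(u)-half,int(v)-half
    g=cv2.resize(c["img"][y0:y0+2*half,x0:x0+2*half],None,fx=s,fy=s,interpolation=cv2.INTER_CUBIC).min(2)
    cs=cv2.findContours((g>th).astype(np.uint8),cv2.RETR_EXTERNAL,cv2.CHAIN_APPROX_NONE)[0]
    ctr=(np.array([u-x0,v-y0])+.5)*s
    k=max(cs,key=cv2.contourArea).reshape(-1,2)
    pts=(k+.5)/s-.5+[x0,y0]
    W=np.array([cast(c,a,b,z)[:2] for a,b in pts])
    ok=(np.hypot(*(W-np.array(p0)[:2]).T)>r*.85)
    W=W[ok]
    f=least_squares(lambda q:np.hypot(W[:,0]-q[0],W[:,1]-q[1])-r,np.array(p0[:2]),loss="soft_l1",f_scale=.0005)
    res=f.fun; return f.x.round(4),len(W),np.degrees(np.arctan2(*(W-f.x).T[::-1]))
E
python3 - <<'E'
from h import *
c=load("over3.npz"); p=(.4728,-.2141); z=.1208+.0297
for th in(150,165,180):
    for r in (.0285,.029,.030):
        x,n,a=rimfit(c,p,z,r,th); print(th,r,x,n,np.histogram(a,12,(-180,180))[0])
c=load("side0.npz"); 
for r in(.0285,.029,.030): print(rimfit(c,(.498,.178),.044,r)[0])
print(rimfit(c,(.471,-.214),.094,.0155,228)[0])
E
```

```text
150 0.0285 [ 0.4724 -0.2144] 502 [50 66 84 82 73 79 68  0  0  0  0  0]
150 0.029 [ 0.4722 -0.2137] 494 [45 66 85 84 75 79 60  0  0  0  0  0]
150 0.03 [ 0.4718 -0.2126] 477 [35 67 88 87 78 82 40  0  0  0  0  0]
165 0.0285 [ 0.4722 -0.2139] 489 [47 67 84 83 71 78 59  0  0  0  0  0]
165 0.029 [ 0.4721 -0.2133] 483 [42 68 85 84 73 80 51  0  0  0  0  0]
165 0.03 [ 0.4718 -0.2121] 466 [31 70 87 88 76 81 33  0  0  0  0  0]
180 0.0285 [ 0.4721 -0.2134] 475 [40 66 84 82 70 79 54  0  0  0  0  0]
180 0.029 [ 0.4719 -0.2128] 463 [34 67 85 84 72 79 42  0  0  0  0  0]
180 0.03 [ 0.4717 -0.2117] 449 [24 70 87 86 75 81 26  0  0  0  0  0]
[0.498  0.1786]
[0.498  0.1787]
[0.498  0.1786]
[ 0.471  -0.2143]
```

Relative to the snout in the same view, the cell is off by about 1 mm. I'll shift it 1 mm and lower.

Request:
{"method": "step_arm", "body": {
  "motion": [
    [[0,-0.001,0.003,0,0,0],[0,0,0.003,0,0,0],[0,0,0.003,0,0,0],[0,0,0.003,0,0,0],[0,0,0.003,0,0,0],[0,0,0.003,0,0,0],[0,0,0.003,0,0,0],[0,0,0.002,0,0,0]]
  ]
}}

```text
time_s: 8.45
tool_pos: [0.4716, -0.2144, 0.0973]
tcp_rot: [0.576, 0.818, -0.0, -0.0]
force: [-0.1, -0.0, -1.6]
gripper_width: 0.057
```

Run:
```python
from h import *; from rig import bot
show(bot.state())
```

```text
t 8.45 pos [ 0.4716 -0.2144  0.0973] q [-0.204  0.358  0.638  2.046 -0.288  0.825  0.946] F [-0.06 -0.04 -1.6 ] T [ 0.016 -0.019 -0.022] w 0.057 jaw deg 19.72 z [-6.e-04  1.e-04 -1.e+00]
```

The cell is over the snout with no side load. Now I'll press onto the ring and pins.

Request:
{"method": "step_arm", "body": {
  "motion": [
    [[0,0,0.001,0,0,0],[0,0,0.001,0,0,0],[0,0,0.001,0,0,0],[0,0,0.001,0,0,0],[0,0,0.001,0,0,0],[0,0,0.001,0,0,0],[0,0,0,0,0,0],[0,0,0,0,0,0]]
  ]
}}

```text
time_s: 9.12
tool_pos: [0.4719, -0.2146, 0.092]
tcp_rot: [0.576, 0.818, 0.0, 0.0]
force: [-1.1, 0.4, 2.3]
gripper_width: 0.0565
```

Request:
{"method": "step_arm", "body": {
  "motion": [
    [[0,0,0.0005,0,0,0],[0,0,0.0005,0,0,0],[0,0,0.0005,0,0,0],[0,0,0.0005,0,0,0],[0,0,0,0,0,0],[0,0,0,0,0,0],[0,0,0,0,0,0],[0,0,0,0,0,0]]
  ]
}}

```text
time_s: 9.78
tool_pos: [0.4719, -0.2146, 0.0899]
tcp_rot: [0.576, 0.818, 0.0, 0.0]
force: [-0.6, -0.1, 3.3]
gripper_width: 0.0567
```

Request:
{"method": "step_arm", "body": {
  "motion": [
    [[0,0,0.0005,0,0,0],[0,0,0.0005,0,0,0],[0,0,0.0005,0,0,0],[0,0,0,0,0,0],[0,0,0,0,0,0],[0,0,0,0,0,0],[0,0,0,0,0,0],[0,0,0,0,0,0]]
  ]
}}

```text
time_s: 10.45
tool_pos: [0.4719, -0.2146, 0.089]
tcp_rot: [0.576, 0.818, 0.0, -0.0]
force: [-2.1, 0.6, 7.5]
gripper_width: 0.057
```

Run:
```python
from h import *; from rig import bot
show(bot.state())
```

```text
t 10.45 pos [ 0.4719 -0.2146  0.089 ] q [-0.195  0.373  0.63   2.05  -0.302  0.809  0.957] F [-2.11  0.61  7.48] T [0.188 0.584 0.026] w 0.057 jaw deg 19.71 z [ 1.e-04  5.e-04 -1.e+00]
```

On the pins at about 7.5 N (z = 0.089). I'll add slight pressure and start turning.

Request:
{"method": "step_arm", "body": {
  "motion": [
    [[0,0,0.0004,0,0,-0.025],[0,0,0,0,0,-0.025],[0,0,0,0,0,-0.025],[0,0,0,0,0,-0.025],[0,0,0,0,0,-0.025],[0,0,0,0,0,-0.025],[0,0,0,0,0,-0.025],[0,0,0,0,0,-0.025]]
  ]
}}

```text
time_s: 11.12
tool_pos: [0.4731, -0.2141, 0.089]
tcp_rot: [0.491, 0.871, 0.001, 0.001]
force: [-1.3, 2.3, 7.4]
gripper_width: 0.0568
```

Run:
```python
from h import *; from rig import bot
show(bot.state())
```

```text
t 11.1167 pos [ 0.4731 -0.2141  0.089 ] q [-0.159  0.364  0.585  2.047 -0.279  0.804  1.136] F [-1.29  2.27  7.36] T [ 0.431  0.329 -0.173] w 0.0568 jaw deg 31.22 z [ 0.0022  0.001  -1.    ]
```

Turning this way raises joint 7 toward its limit, so I'll reverse. The stretch already covered goes quickly.

Request:
{"method": "step_arm", "body": {
  "motion": [
    [[0,0,0,0,0,0.04],[0,0,0,0,0,0.06],[0,0,0,0,0,0.05],[0,0,0,0,0,0.03],[0,0,0,0,0,0.025],[0,0,0,0,0,0.025],[0,0,0,0,0,0.025],[0,0,0,0,0,0.025]]
  ]
}}

```text
time_s: 11.78
tool_pos: [0.4718, -0.215, 0.0889]
tcp_rot: [0.608, 0.794, -0.0, -0.0]
force: [-4.1, 1.2, 11.3]
gripper_width: 0.0565
```

Request:
{"method": "step_arm", "body": {
  "motion": [
    [[0,0,0,0,0,0.025],[0,0,0,0,0,0.025],[0,0,0,0,0,0.025],[0,0,0,0,0,0.025],[0,0,0,0,0,0.025],[0,0,0,0,0,0.025],[0,0,0,0,0,0.025],[0,0,0,0,0,0.025]]
  ]
}}

```text
time_s: 12.45
tool_pos: [0.4716, -0.215, 0.0889]
tcp_rot: [0.684, 0.729, -0.0, -0.0]
force: [-3.0, 0.2, 10.8]
gripper_width: 0.0567
```

Run:
```python
from h import *; from rig import bot
show(bot.state())
```

```text
t 12.45 pos [ 0.4716 -0.215   0.0889] q [-0.246  0.388  0.693  2.052 -0.338  0.815  0.71 ] F [-2.98  0.16 10.81] T [0.19  0.836 0.228] w 0.0567 jaw deg 3.65 z [-5.e-04  2.e-04 -1.e+00]
```

Request:
{"method": "step_arm", "body": {
  "motion": [
    [[0,-0.0007,0,0,0,0.025],[0,0,0,0,0,0.025],[0,0,0,0,0,0.025],[0,0,0,0,0,0.025],[0,0,0,0,0,0.025],[0,0,0,0,0,0.025],[0,0,0,0,0,0.025],[0,0,0,0,0,0.025]]
  ]
}}

```text
time_s: 13.12
tool_pos: [0.4709, -0.2152, 0.0889]
tcp_rot: [0.754, 0.657, -0.0, -0.0]
force: [-3.8, 0.5, 11.2]
gripper_width: 0.0566
```

Run:
```python
from h import *; from rig import bot
show(bot.state())
```

```text
t 13.1167 pos [ 0.4709 -0.2152  0.0889] q [-0.283  0.399  0.739  2.054 -0.366  0.82   0.536] F [-3.78  0.55 11.2 ] T [0.165 0.861 0.183] w 0.0566 jaw deg -7.81 z [-4.e-04  0.e+00 -1.e+00]
```

Request:
{"method": "step_arm", "body": {
  "motion": [
    [[0,0,0,0,0,0.025],[0,0,0,0,0,0.025],[0,0,0,0,0,0.025],[0,0,0,0,0,0.025],[0,0,0,0,0,0.025],[0,0,0,0,0,0.025],[0,0,0,0,0,0.025],[0,0,0,0,0,0.025]]
  ]
}}

```text
time_s: 13.78
tool_pos: [0.4704, -0.2152, 0.0889]
tcp_rot: [0.815, 0.579, -0.0, -0.001]
force: [-4.3, 1.4, 12.3]
gripper_width: 0.0567
```

Request:
{"method": "step_arm", "body": {
  "motion": [
    [[0,0,0,0,0,0.025],[0,0,0,0,0,0.025],[0,0,0,0,0,0.025],[0,0,0,0,0,0.025],[0,0,0,0,0,0.025],[0,0,0,0,0,0.025],[0,0,0,0,0,0.025],[0,0,0,0,0,0.025]]
  ]
}}

```text
time_s: 14.45
tool_pos: [0.4702, -0.2149, 0.0888]
tcp_rot: [0.869, 0.495, -0.001, -0.001]
force: [-6.0, 2.0, 13.7]
gripper_width: 0.0572
```

Run:
```python
from h import *; from rig import bot
show(bot.state())
```

```text
t 14.45 pos [ 0.4702 -0.2149  0.0888] q [-0.356  0.429  0.832  2.057 -0.429  0.835  0.192] F [-6.01  2.02 13.67] T [0.363 1.203 0.267] w 0.0572 jaw deg -30.72 z [-0.002   0.0013 -1.    ]
```

Request:
{"method": "step_arm", "body": {
  "motion": [
    [[0,-0.0015,-0.0003,0,0,0],[0,0,0,0,0,0],[0,0,0,0,0,0.0],[0,0,0,0,0,0.0],[0,0,0,0,0,0.025],[0,0,0,0,0,0.025],[0,0,0,0,0,0.025],[0,0,0,0,0,0.025]]
  ]
}}

```text
time_s: 15.12
tool_pos: [0.4698, -0.2147, 0.089]
tcp_rot: [0.893, 0.45, -0.0, 0.0]
force: [-2.9, 0.3, 9.4]
gripper_width: 0.0571
```

Run:
```python
from h import *; from rig import bot
show(bot.state())
```

```text
t 15.1167 pos [ 0.4698 -0.2147  0.089 ] q [-0.377  0.436  0.858  2.061 -0.444  0.835  0.104] F [-2.9   0.29  9.41] T [0.076 0.641 0.124] w 0.0571 jaw deg -36.48 z [ 2.e-04 -7.e-04 -1.e+00]
```

Run:
```python
from h import *; from rig import bot
c=bot.camera("side"); np.savez("turn1.npz",**c); s=bot.state(); show(s)
x,y,z=s["tool_pos"]
for th in(150,165,180):
    for r in (.0285,.029):
        q,n,a=rimfit(c,(x,y),z+.0297,r,th); print(th,r,q,n,np.histogram(a,12,(-180,180))[0])
t=bot.camera("top")
cv2.imwrite("pics/turn1.png",np.hstack([cv2.resize(x["img"][v-40:v+40,u-40:u+40,::-1],(400,400),interpolation=cv2.INTER_CUBIC) for x,u,v in((c,204,355),(t,446,279))]))
```

```text
t 15.1667 pos [ 0.4699 -0.2147  0.089 ] q [-0.377  0.436  0.858  2.061 -0.444  0.835  0.104] F [-2.74 -1.09  7.78] T [0.075 0.644 0.077] w 0.0567 jaw deg -36.54 z [ 1.e-04 -7.e-04 -1.e+00]
150 0.0285 [ 0.4699 -0.2149] 398 [70 64 79 81 32  0  0  0  0  0  0 72]
150 0.029 [ 0.4702 -0.2144] 393 [72 65 81 81 28  0  0  0  0  0  0 66]
165 0.0285 [ 0.47   -0.2145] 390 [71 64 79 81 28  0  0  0  0  0  0 67]
165 0.029 [ 0.4703 -0.214 ] 384 [72 65 81 82 23  0  0  0  0  0  0 61]
180 0.0285 [ 0.4701 -0.2141] 384 [71 65 80 81 24  0  0  0  0  0  0 63]
180 0.029 [ 0.4704 -0.2136] 374 [73 66 81 84 17  0  0  0  0  0  0 53]
```

View pics/turn1.png

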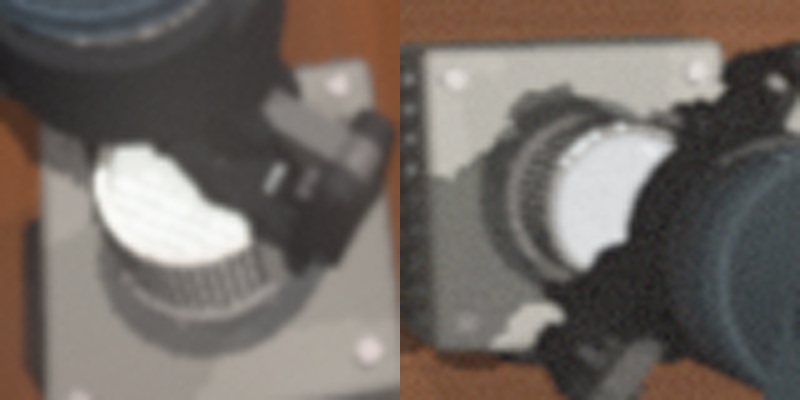

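The cell seats level on the ring, about 0.8 mm off centre toward −x. I'll nudge it back and keep turning.

Request:
{"method": "step_arm", "body": {
  "motion": [
    [[0.0003,0.0004,0,0,0,0.025],[0,0,0,0,0,0.025],[0,0,0,0,0,0.025],[0,0,0,0,0,0.025],[0,0,0,0,0,0.025],[0,0,0,0,0,0.025],[0,0,0,0,0,0.025],[0,0,0,0,0,0.025]]
  ]
}}

```text
time_s: 15.88
tool_pos: [0.4697, -0.2143, 0.0889]
tcp_rot: [0.933, 0.359, -0.0, -0.0]
force: [-3.8, 1.4, 11.1]
gripper_width: 0.0567
```

Request:
{"method": "step_arm", "body": {
  "motion": [
    [[0,0,0,0,0,0.025],[0,0,0,0,0,0.025],[0,0,0,0,0,0.025],[0,0,0,0,0,0.025],[0,0,0,0,0,0.025],[0,0,0,0,0,0.025],[0,0,0,0,0,0.025],[0,0,0,0,0,0.025]]
  ]
}}

```text
time_s: 16.55
tool_pos: [0.4693, -0.214, 0.0883]
tcp_rot: [0.965, 0.264, -0.001, -0.001]
force: [-2.7, 1.0, 5.2]
gripper_width: 0.0565
```

Run:
```python
from h import *; from rig import bot
show(bot.state())
```

```text
t 16.55 pos [ 0.4693 -0.214   0.0883] q [-0.447  0.479  0.952  2.064 -0.519  0.857 -0.231] F [-2.7   1.02  5.17] T [0.179 0.52  0.093] w 0.0565 jaw deg -59.43 z [-1.7e-03  6.0e-04 -1.0e+00]
```

Vertical force fell from 11 to 5 N and z dropped 0.6 mm, so a keyway has probably engaged. I'll stop turning and press gently.

Request:
{"method": "step_arm", "body": {
  "motion": [
    [[0,0,0.0005,0,0,0],[0,0,0.0005,0,0,0],[0,0,0.0005,0,0,0],[0,0,0.0005,0,0,0],[0,0,0,0,0,0],[0,0,0,0,0,0],[0,0,0,0,0,0],[0,0,0,0,0,0]]
  ]
}}

```text
time_s: 17.22
tool_pos: [0.4697, -0.2135, 0.0865]
tcp_rot: [0.965, 0.264, -0.0, -0.001]
force: [-2.5, 1.5, 8.1]
gripper_width: 0.0568
```

Run:
```python
from h import *; from rig import bot
show(bot.state())
```

```text
t 17.2167 pos [ 0.4697 -0.2135  0.0865] q [-0.444  0.482  0.948  2.064 -0.524  0.855 -0.228] F [-2.52  1.52  8.05] T [ 0.406  0.657 -0.142] w 0.0568 jaw deg -59.42 z [-0.0011  0.0017 -1.    ]
```

Request:
{"method": "step_arm", "body": {
  "motion": [
    [[0,0,0.001,0,0,0],[0,0,0.001,0,0,0],[0,0,0.001,0,0,0],[0,0,0.001,0,0,0],[0,0,0,0,0,0],[0,0,0,0,0,0],[0,0,0,0,0,0],[0,0,0,0,0,0]]
  ]
}}

```text
time_s: 17.88
tool_pos: [0.4698, -0.2135, 0.0825]
tcp_rot: [0.965, 0.264, -0.0, -0.001]
force: [-3.7, 2.3, 8.4]
gripper_width: 0.0568
```

Run:
```python
from h import *; from rig import bot
show(bot.state())
```

```text
t 17.8833 pos [ 0.4698 -0.2135  0.0825] q [-0.437  0.488  0.94   2.066 -0.531  0.848 -0.223] F [-3.71  2.34  8.42] T [ 0.38   0.715 -0.177] w 0.0568 jaw deg -59.42 z [-0.001   0.0018 -1.    ]
```

Request:
{"method": "step_arm", "body": {
  "motion": [
    [[-0.0003,-0.0006,0.001,0,0,0.01],[0,0,0.001,0,0,0.01],[0,0,0.001,0,0,0],[0,0,0.001,0,0,0],[0,0,0,0,0,0],[0,0,0,0,0,0],[0,0,0,0,0,0],[0,0,0,0,0,0]]
  ]
}}

```text
time_s: 18.55
tool_pos: [0.4697, -0.2134, 0.0787]
tcp_rot: [0.967, 0.255, 0.0, -0.0]
force: [-2.9, 1.5, 8.2]
gripper_width: 0.0566
```

Run:
```python
from h import *; from rig import bot
show(bot.state())
```

```text
t 18.55 pos [ 0.4697 -0.2134  0.0787] q [-0.436  0.496  0.938  2.069 -0.542  0.841 -0.233] F [-2.86  1.48  8.17] T [0.324 0.5   0.08 ] w 0.0566 jaw deg -60.49 z [-2.e-04  8.e-04 -1.e+00]
```

Request:
{"method": "step_arm", "body": {
  "motion": [
    [[0,0,0.0005,0,0,0],[0,0,0.0005,0,0,0],[0,0,0.0005,0,0,0],[0,0,0,0,0,0],[0,0,0,0,0,0],[0,0,0,0,0,0],[0,0,0,0,0,0],[0,0,0,0,0,0]]
  ]
}}

```text
time_s: 19.22
tool_pos: [0.4698, -0.2134, 0.0782]
tcp_rot: [0.967, 0.255, 0.0, -0.001]
force: [-6.2, 3.5, 17.1]
gripper_width: 0.0566
```

Run:
```python
from h import *; from rig import bot
show(bot.state())
```

```text
t 19.2167 pos [ 0.4698 -0.2134  0.0782] q [-0.433  0.497  0.937  2.068 -0.544  0.842 -0.231] F [-6.18  3.51 17.13] T [0.6   1.057 0.108] w 0.0566 jaw deg -60.49 z [-3.0e-04  2.4e-03 -1.0e+00]
```

There's a hard stop at z = 0.0782 (expected 0.0783), with 17 N against a spring load of about 8 N. I'll confirm by camera before handing in.

Run:
```python
from h import *; from rig import bot
c=bot.camera("side"); t=bot.camera("top"); s=bot.state(); show(s); x,y,z=s["tool_pos"]
for th in(150,165): print(rimfit(c,(x,y),.108,.029,th)[:2])
W=cloud(c); w=W.reshape(-1,3)
for rr in (.012,.024):
    m=(np.hypot(w[:,0]-.4705,w[:,1]+.213)<rr)&(w[:,2]<.13); print(m.sum(),np.nanpercentile(w[m,2],[10,50,90]).round(4))
g=w[(np.hypot(w[:,0]-.4705,w[:,1]+.213)<.024)&(abs(w[:,2]-.105)<.008)]
if len(g)>20:
    A=np.c_[g[:,:2]-g[:,:2].mean(0),np.ones(len(g))]; print("plane",np.linalg.lstsq(A,g[:,2],rcond=None)[0])
cv2.imwrite("pics/home.png",np.hstack([cv2.resize(x["img"][v-40:v+40,u-40:u+40,::-1],(400,400),interpolation=cv2.INTER_CUBIC) for x,u,v in((c,204,355),(t,446,279))]))
cv2.imwrite("pics/home_full.png",np.hstack([c["img"][:,:,::-1][:,:400],t["img"][:,:400,::-1]]))
```

```text
t 19.3167 pos [ 0.4698 -0.2134  0.0782] q [-0.433  0.497  0.937  2.068 -0.544  0.842 -0.231] F [-4.66  2.58 16.14] T [0.61  1.046 0.074] w 0.0569 jaw deg -60.49 z [-3.0e-04  2.3e-03 -1.0e+00]
(array([ 0.4705, -0.2135]), 309)
(array([ 0.4707, -0.2132]), 292)
4 [0.1048 0.1057 0.1067]
139 [0.104  0.1052 0.1066]
plane [0.00538091 0.00716863 0.10529759]
```

View pics/home.png

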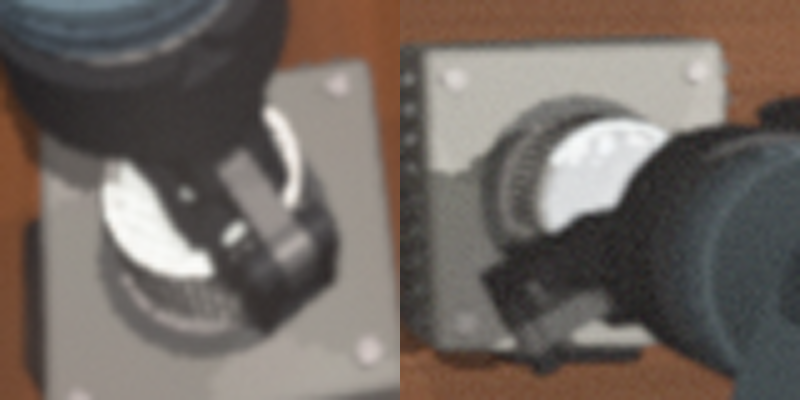

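View pics/home_full.png

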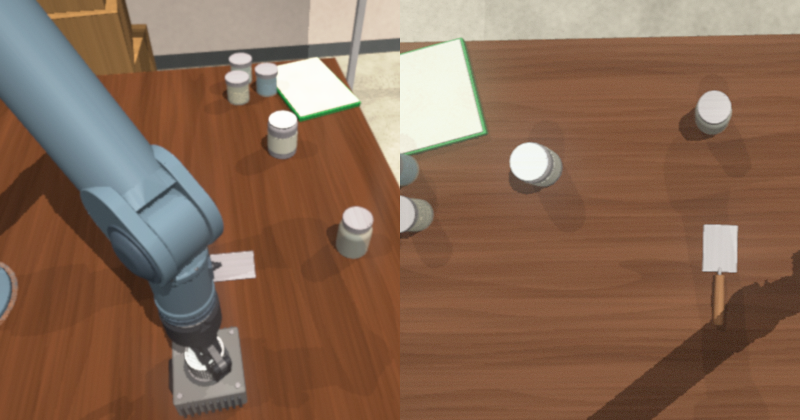

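Glass height reads 0.105 m, which is exactly the home value. The cell is level and within 1 mm of the snout axis, and the jar, tin and knife are where they began. I'm handing it in.

Run:
```python
from rig import bot
print(bot.finish_job())
```

```text
the job is handed in; nothing more can be done
None
```

The filter cell is on the lamp snout, pushed fully home and square, and still held in the gripper at 60 N so you can fasten it. I handed the job in at 19.3 s.

I set it glass up over the snout and rested it on the pins at about 7–14 N. After roughly 90° of searching, the keyways dropped over the pins and I pushed it down against the spring.

**Last checks**
- **Home:** it hit a hard stop with the tool tip at z = 0.0782 m (expected 0.0783), at 16–17 N against a spring load of about 8 N. The glass reads 0.105 m high by depth camera, which is the home value.
- **Square:** the tool is tilted about 0.002 rad. A rough plane fit to the camera depth gave under 0.01 rad for the cell. Its axis is within about 1 mm of the snout's.
- **Bystanders:** the jar, tin and palette knife look unmoved in the last pictures.

**Less tidy points**
- **First turn:** it went the wrong way for joint 7's range, so I reversed after 0.2 rad.
- **Sideways force:** a reading of about 0.3 of the push, roughly 5 N at the end, stayed throughout and I did not explain it. The camera shows no matching offset.

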